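# Stamp the tub lid and hold it over its tub

## Task

Press the date stamp onto the lid by pushing the stamp's sprung lever all the way down, and ease the lever slowly back up to its rest instead of letting it snap. Then take the lid by its grip bar, slide it out from under the stamp, carry it over the chopping boards, and hold it still, level and squared up about a centimetre above the rim of the oblong tub, so that I can slip a paper liner in between: it must not touch the tub, and you finish while still holding the lid there. Leave the tubs, mug, bottle and spectacle case where they are and do not touch the boards.

Things in the scene. Friction and masses are not known exactly. Their poses are not given: they have to be found in the camera images.
- stamp: Hand lever date stamp fixed to the table, grey steel. Origin: on the table, centre of the bed where the lid lies; x roughly away from the robot, y left, z up. Bed: flat plate, x -80..+160, y -110..+110 mm, top 12 mm up. Two cheeks 100 mm high (x +105..+135, y +56..+100) carry the lever's hinge at x +120, y +78, z +85 mm (hinge line along y); the lever runs from it towards -x.
- stamp_arm (a joint): Lever angle in rad: 0 = up at rest (lever slopes 0.32 rad upward from hinge to handle), growing as the handle is pushed down; at about 0.32 the lever is level and the pad is on the lid. A spring drives it back to 0: the handle takes about 4 N at the start, 8 N at the bottom, and flies up if let go.
- stamp_handle (a point): Middle of the top face of the lever's wooden handle, a bar 34 mm (along the lever) x 70 mm x 20 mm high, 240 mm from the hinge, this face 10 mm above the lever's centre line; 170 mm above the table when up, 95 mm when down. Push it down from above with closed fingers.
- stamp_pad: Black rubber stamp pad, 36 x 26 mm, under the steel lever (16 mm wide, at stamp y +70..+86 mm), 120 mm from the hinge; origin: centre of its printing face. When the lever is up it hangs 41 mm above the +y end of the lid, so the lid must be slid about 50 mm towards the stamp's -y before it can be lifted out.
- lid: White plastic oblong lid lying on the stamp's bed, 130 (x) x 200 (y) mm, a flat slab 10 mm thick, with a grip bar standing on the middle of its top: 14 mm (x) x 70 mm (y), its top 36 mm above the lid's underside. Mass about 120 g. Origin: centre of the underside; z up.
- tub: Open oblong white plastic tub that the lid fits, loose on the table, 120 (x) x 190 (y) mm, rim 70 mm high, wall 4 mm. Origin: centre of the underside; z up.
- round_tub: Open round white plastic tub, 104 mm across, 60 mm high, loose: not the lid's tub. Origin: centre of the underside. The two tubs may be in either order.
- boards: Two chopping boards upright in a fixed wooden stand between the stamp and the tubs, 300 mm long (x), 40 mm thick (y), top at 150 mm. Origin: centre of the underside.
- mug: Blue mug, 80 mm across, 90 mm high, loose. Origin: centre of the underside.
- bottle: Green glass bottle, 66 mm across, 190 mm high, loose. Origin: centre of the underside.
- case: Black spectacle case, 60 (x) x 155 (y) x 38 mm high, loose. Origin: centre of the underside.
Mind the look-alikes: they are no part of the job. Leave any orange or turquoise look-alike of the lid alone.

How it is judged (in metres and radians):
On the way, in this order (a step that is already met when the one before it is completed fails the run):
1. the stamp pad is pressed on the lid with the lever down (more than 2 N) (contact force between stamp_pad and lid above 2 N and value of joint stamp_arm above 0.28 rad), for 0.1 s.
2. the lever is back up at rest (value of joint stamp_arm below 0.03 rad), for 0.2 s.
3. the lid is carried over the boards (height (world z) of lid above 0.155 m and y of lid in the frame of boards between -0.05 and 0.05 m and x of lid in the frame of boards between -0.16 and 0.16 m), for 0.02 s.
At the end, for the whole second after the job is handed in: Lid held still by the fingers alone over the oblong tub: underside 3 to 20 mm above the rim, centred within 12 mm, squared within 0.10 rad (either way round), level within 0.08 rad; lever up (below 0.03 rad); tub moved under 15 mm, the other loose things under 20 mm (z of lid in the frame of tub between 0.073 and 0.09 m and horizontal distance between lid and tub below 0.012 m and angle between the x axis of lid and the x axis of tub, either way round below 0.1 rad and angle between lid's own z axis and vertical below 0.08 rad and linear speed of lid below 0.02 m/s and angular speed of lid below 0.1 rad/s and contact force between lid and the fingers above 1 N and contact force between lid and tub below 0.05 N and contact force between lid and boards below 0.05 N and contact force between lid and round_tub below 0.05 N and contact force between lid and mug below 0.05 N and value of joint stamp_arm below 0.03 rad and distance of tub from where it was at the start of the episode below 0.015 m and distance of each of round_tub, mug, bottle, case from where it was at the start of the episode below 0.02 m); the arm keeps its last pose, push and grip.
It fails at once if the lever snaps back (faster than 0.9 rad/s upward) (velocity of joint stamp_arm below -0.9 rad/s).
It fails at once if the lid touches the tub (contact force between lid and tub above 0.5 N).
It fails at once if the chopping boards are touched (contact force between boards and anything else above 1 N).
It fails at once if the tub is moved (distance of tub from where it was at the start of the episode above 0.015 m).
It fails at once if a bystander is moved (distance of any of round_tub, mug, bottle, case from where it was at the start of the episode above 0.02 m).
It also fails if it takes over 72 s, if anything falls off the work surface, if the arm or the gripper's body presses on something with over 40 N, if the wrist force passes 120 N, or if a joint passes its speed limit or range.

## Robot

A 6-joint arm with a two-finger parallel gripper is mounted at the origin on the work surface. World frame = base frame: x ahead of the robot, y to its left, z up, the work surface at z = 0. Lengths are in mm, angles in rad, forces in N, time in s.
With the tool pointing down it reaches from about 375 to 925 mm from the base axis. Payload 5.7 kg.
Tool frame: the origin (TCP) lies at the very end of the fingers, on their centre line; the grasp point (between the pads) lies 19 mm behind it; z points along the fingers, y is the line along which they close (so a half turn about z gives the same grasp; the last joint's range is limited). The gripper opens to 85 mm and grips with 20 to 120 N. Pads are 22 mm wide; open, the fingers measure 114 mm over their backs; the gripper's body (76 mm by 85 mm) begins 54 mm behind the grasp point. The pads swing forward as they close: fully open they stand 13 mm farther back than shut.
Start: joints at [1.171, 0.359, 1.51, -0, 1.272, -0.115], TCP at [168.571, 575.797, 193.767] pointing down, gripper open.
Joint ranges: [-2.97, 2.97], [-1.01, 2.36], [0.21, 2.38], [-0.96, 4.11], [0.2, 2.71], [-2.98, 2.98]. Speed limits (rad/s): [2.39, 2.39, 3.14, 3.14, 3.14, 3.14].

## Interface

Orientations are given as a unit quaternion [x, y, z, w].
In Python, from bench import ctrl gives the robot as it stands. The module is installed in compiled form; this text tells all that it offers.
- The arm moves only by the tool step_arm, never from a script. Its argument "rows" is a list of rows, each a list of 3 entries, a list of its own where there are three numbers: the shift along the tool's x, y, z in m, then the turn about the tool's z in rad, then the opening, from 0 (shut) to 1 (fully open). In form: [[[x, y, z], twist, gripper], ...]. A call has 1 to 8 rows; each row is the pose to reach, as a shift and turn from the pose commanded when the call began, along the tool's axes at that moment; what a row does not reach only later rows make up. A row lasts 1/10 s, in which the tool goes at most 50 mm and 8.59 degrees, less where a joint would pass 70% of its speed; a pose out of reach is approached as far as the arm can. A call with a gripper value outside its range is refused whole. The fingers move at their own pace and stop on an object; "force" is the grip in N (left out, the last holds). Time passes only in rows, so rows that repeat a pose let the fingers close. It gives the time, the measured TCP pose, the force, the opening and the grip force at its end, in the units of the state.
- ctrl.sense(): the state, without advancing time (a new reading comes with each control period).
- ctrl.capture(name): name is "side" or "top" or "wrist"; returns a dict with "color" (400x640x3 uint8, red, green, blue), "z_map" (400x640 float32, mm along the optical axis (not along the pixel's ray), 0 where there is no reading), "fx", "fy", "cx", "cy" (pixels), "dist" ([k1, k2, p1, p2, k3] as OpenCV has them; the pictures are not rectified), "world_from_camera" (4x4, takes a point from camera to world coordinates). Camera axes: x right, y down, z forward; pixel columns grow to the right and rows downward; lengths in mm; the calibration is good to about 2 mm. A picture is of the moment at which its call begins.
- ctrl.finish_job(): hands the job in; it is judged then, once.
The state is a dict: "time": time; "qpos": joint angles; "qvel": joint speeds; "effort": joint torques, N m; "tcp_pos": TCP position; "tcp_rot": TCP orientation; "ft_force": force on the tool from outside, world axes, zero at the start; "moment": the same for the moment, N m; "width": opening from 0.0 (shut) to 1.0 (fully open); "gripper_force": force on a finger pad.
Only numpy, scipy, OpenCV 4.12 (cv2) and the standard library are available. Lean on these libraries where they do the work, as an engineer would, in place of code of your own. Each camera call takes 0.05 s, during which the arm holds its last target. There are 200 camera calls.

## Working session

There is one attempt and no reset: what is moved stays moved. The work goes in short steps, Python scripts to look and compute and a tool call to move; the robot and the scene stay as the last step left them, time stands still between calls to the robot, and variables do not carry over. Pictures are saved under pics/ and viewed, at most 11 in all, crops included, and the job is handed in when it is done.

Besides the shell and the picture viewer there is one more tool, called by a JSON object that holds its "op" and its "data", one argument or row to a line. step_arm: Moves the arm, as the interface text tells. Its arguments: {"type":"object","properties":{"rows":{"type":"array"},"force":{"type":"number"}},"required":["rows"]}

```bash
mkdir -p pics; cat > h.py <<'E'
import numpy as np, cv2
from bench import ctrl
def cap(n):
    d=ctrl.capture(n)
    K=np.array([[d['fx'],0,d['cx']],[0,d['fy'],d['cy']],[0,0,1.]])
    h,w=d['z_map'].shape
    uv=np.stack(np.meshgrid(np.arange(w),np.arange(h)),-1).reshape(-1,1,2).astype(np.float64)
    r=cv2.undistortPoints(uv,K,np.array(d['dist'],float)).reshape(h,w,2)
    r=np.dstack([r,np.ones((h,w))])
    T=np.array(d['world_from_camera'],float)
    P=(r*d['z_map'][...,None])@T[:3,:3].T+T[:3,3]
    P[d['z_map']<=0]=np.nan
    d['P']=P; d['rays']=r@T[:3,:3].T; d['o']=T[:3,3]
    return d
def save(d,f): cv2.imwrite('pics/'+f,d['color'][...,::-1])
E
python3 - <<'E'
from h import *
import pickle
print(ctrl.sense())
for n in('top','side'):
    d=cap(n); save(d,n+'0.png'); pickle.dump(d,open(n+'0.pkl','wb')); print(n,d['o'],d['fx'])
E
```

```text
{'time': 0.0, 'qpos': array([ 1.17089422e+00,  3.59493119e-01,  1.51141056e+00, -2.23317944e-05,
        1.27251406e+00, -1.15119359e-01]), 'qvel': array([-0.00039232,  0.00065552, -0.00050843, -0.0009344 , -0.00020287,
        0.00134246]), 'effort': array([-2.20392471e-04, -5.27597094e+01, -2.78618681e+01, -4.65148587e-04,
        1.33491002e-02,  8.31359216e-06]), 'tcp_pos': array([168.30652583, 575.14006723, 192.96905342]), 'tcp_rot': array([ 1.41907375e-01,  9.89879520e-01, -8.85171295e-04, -2.22083176e-04]), 'ft_force': array([ 0.38567502,  0.9308609 , -0.31497577]), 'moment': array([-0.00128021,  0.0251192 ,  0.01172354]), 'gripper_force': 0.0, 'width': 1.0026356772654648}
top [ 247.3834143    14.30484571 1247.06134762] 416.1603602209771
side [ -163.76410514 -1108.57357485  1221.36335408] 488.6381486956566
```

View pics/top0.png

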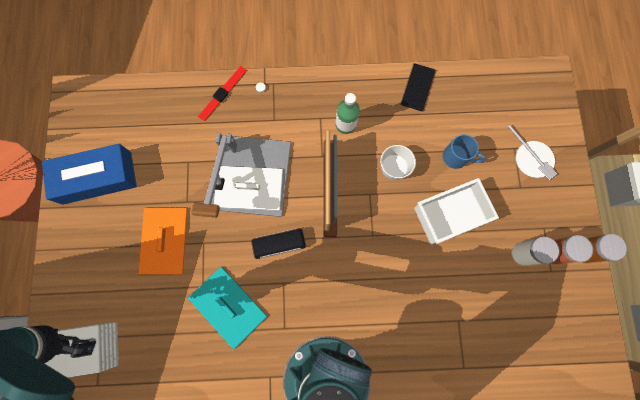

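View pics/side0.png

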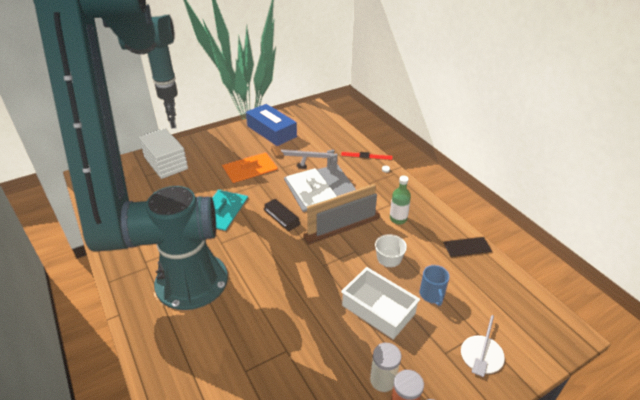

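The top view shows the lid on the stamp at (248,188), the handle at (206,210), the boards at (330,185), the oblong tub at (457,210), the round tub at (398,162), the mug at (462,152), the case at (278,243) and the bottle at (347,113). The side view agrees with this order. Next I'll measure them.

```bash
cat > m.py <<'E'
from h import *
import pickle
d=pickle.load(open('top0.pkl','rb')); P=d['P']; hsv=cv2.cvtColor(d['color'],cv2.COLOR_RGB2HSV)
def roi(u0,v0,u1,v1):
    m=np.zeros(P.shape[:2],bool); m[v0:v1,u0:u1]=1; return m
def rect(name,m):
    n,l,s,c=cv2.connectedComponentsWithStats(m.astype(np.uint8)); m=l==1+np.argmax(s[1:,4])
    p=P[m]; p=p[~np.isnan(p[:,0])]
    (c,wh,a)=cv2.minAreaRect(p[:,:2].astype(np.float32))
    print(name,len(p),'c',np.round(c,1),'wh',np.round(wh,1),'ang',round(a,2),'z',np.round(np.percentile(p[:,2],[5,50,95]),1)); return p
z=P[...,2]; white=(hsv[...,1]<45)&(hsv[...,2]>150)
rect('lid top',roi(205,130,295,220)&(z>15)&(z<30)&white)
rect('lid top(z)',roi(205,130,295,220)&(z>17)&(z<27))
rect('bed',roi(205,130,295,220)&(z>5)&(z<30))
rect('gripbar',roi(225,165,270,205)&(z>40)&(z<58))
rect('handle',roi(190,200,222,220)&(z>140))
rect('lever',roi(190,130,235,220)&(z>100))
rect('tub',roi(405,170,510,250)&(z>55)&(z<85))
rect('round',roi(370,140,420,185)&(z>48)&(z<75))
rect('boards',roi(310,110,350,245)&(z>135)&(z<165))
rect('boards all',roi(310,110,350,245)&(z>30)&(z<165))
rect('mug',roi(435,130,490,175)&(z>75)&(z<105))
rect('case',roi(245,220,312,262)&(z>25))
rect('bottle',roi(330,85,365,135)&(z>40))
E
python3 m.py
```

```text
lid top 2479 c [563.6 212.9] wh [203.6 142.9] ang 85.43 z [18.3 22.6 26.5]
lid top(z) 2359 c [563.2 211.7] wh [204.1 135.3] ang 87.02 z [18.8 22.5 26. ]
bed 4722 c [606.9 200.8] wh [219.  252.1] ang 80.84 z [ 9.2 18.7 25.8]
gripbar 116 c [562.4 211.5] wh [69.5 15.4] ang 86.34 z [44.1 48.  51.4]
handle 369 c [476.9 301.3] wh [70.2 47.1] ang 82.27 z [161.7 170.2 175.6]
lever 776 c [567.6 290.1] wh [ 70.1 230.1] ang 82.88 z [105.9 157.3 174.3]
tub 712 c [ 457.8 -399.3] wh [128.9 200.4] ang 19.44 z [59.5 69.5 73.8]
round 205 c [ 614.3 -239.2] wh [101.7 102. ] ang 45.13 z [49.3 58.  63.2]
boards 377 c [553.1 -25.9] wh [ 10.6 266.1] ang 87.14 z [145.8 149.7 153.1]
boards all 493 c [552.9 -28.3] wh [ 18.1 266.3] ang 87.32 z [102.1 148.9 152.9]
mug 252 c [ 636. -434.] wh [87.9 83.5] ang 25.1 z [76.4 86.6 92.6]
case 983 c [389.9 125. ] wh [ 59.9 150.7] ang 10.42 z [32.4 38.2 42.4]
bottle 639 c [755.7 -95.8] wh [66.2 59. ] ang 79.34 z [ 53.6 126.4 191.3]
```

```bash
cat > m2.py <<'E'
from h import *
import pickle
def cast(d,m,z):
    r=d['rays'][m]; return (d['o']+r*((z-d['o'][2])/r[:,2])[:,None])[:,:2]
def big(m):
    m=cv2.morphologyEx(m.astype(np.uint8),cv2.MORPH_OPEN,np.ones((2,2),np.uint8))
    n,l,s,c=cv2.connectedComponentsWithStats(m); return l==1+np.argmax(s[1:,4])
def rep(n,p):
    c,wh,a=cv2.minAreaRect(p.astype(np.float32)); print(n,len(p),np.round(c,1),np.round(wh,1),round(a,2))
for n in('top','side'):
    d=pickle.load(open(n+'0.pkl','rb')); P=d['P']; hsv=cv2.cvtColor(d['color'],cv2.COLOR_RGB2HSV); z=P[...,2]
    white=(hsv[...,1]<60)&(hsv[...,2]>120)
    near=lambda x,y,r:(np.hypot(P[...,0]-x,P[...,1]-y)<r)
    rep(n+' tub rim',cast(d,big(near(458,-399,140)&(abs(z-70)<8)),70))
    rep(n+' tub white',cast(d,big(near(458,-399,140)&white),70))
    wl=(hsv[...,1]<60)&(hsv[...,2]>185)
    m=big(near(563,212,130)&wl&(z<60)); rep(n+' lid white',cast(d,m,22))
    rep(n+' bar',cast(d,big(near(563,212,60)&(z>40)&(z<60)),48))
    rep(n+' handle',P[near(477,301,60)&(z>150)][:,:2])
    b=near(553,-28,170)&(abs(P[...,1]+28)<60)&(z>120); rep(n+' boards',P[b][:,:2])
    b=near(553,-28,190)&(abs(P[...,1]+28)<60)&(z>15); rep(n+' boards/stand',P[b][:,:2])
    rep(n+' round',cast(d,near(614,-239,70)&(abs(z-60)<8),60))
    rep(n+' mug',cast(d,near(636,-434,70)&(abs(z-90)<8),90))
d=pickle.load(open('top0.pkl','rb'))
cv2.imwrite('pics/crop.png',cv2.resize(d['color'][100:260,180:350,::-1],None,fx=4.5,fy=3.7,interpolation=cv2.INTER_CUBIC))
E
python3 m2.py
```

```text
top tub rim 645 [ 454.3 -401.1] [128.1 198.9] 19.37
top tub white 3227 [ 450.6 -393.3] [128.8 213.3] 19.37
top lid white 2460 [559.1 208.7] [199.6 129.5] 84.94
top bar 114 [559.5 208.1] [69.8 14.8] 83.33
top handle 437 [493.9 298.6] [70.3 81.3] 81.51
top boards 737 [552.5 -36. ] [ 30.8 266.1] 86.97
top boards/stand 1407 [571.5 -39.2] [ 57.5 337.1] 83.06
top round 166 [ 614.6 -239.5] [101.6  99.6] 87.48
top mug 171 [ 639.2 -431.2] [80.7 85.2] 2.69
side tub rim 204 [ 473.6 -465. ] [129.4  72.8] 19.27
side tub white 3181 [ 438.1 -421.5] [167.5 213.6] 19.32
side lid white 1101 [557.4 196.6] [202.2 137.9] 84.79
side bar 34 [556.  193.3] [62.7 13.1] 82.69
side handle 142 [479.  294.2] [74.9 60.2] 80.33
side boards 578 [550.3 -39.6] [ 40.4 272.3] 87.14
side boards/stand 2447 [567.9 -44.3] [ 52.7 336. ] 84.1
side round 95 [ 607.2 -247.1] [103.6 100.2] 21.08
side mug 106 [ 633.  -439.4] [80.  77.5] 29.35
```

View pics/crop.png

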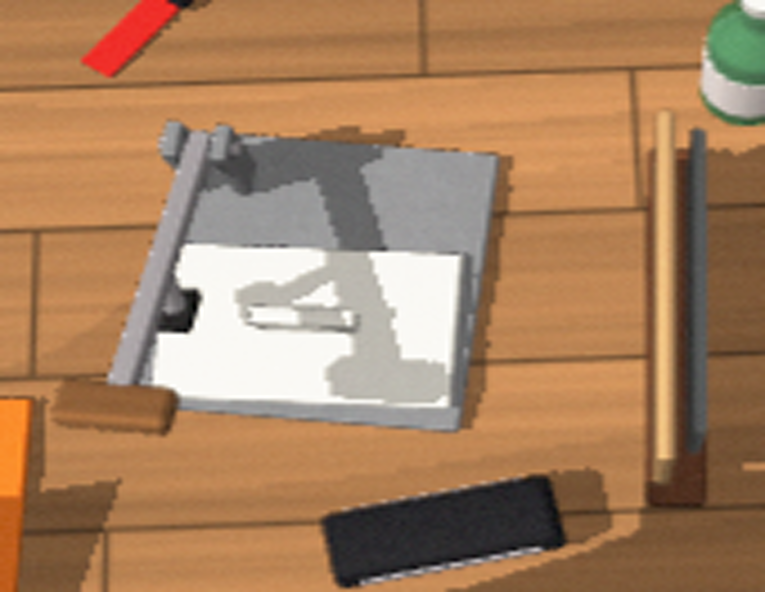

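The crop shows the lid as a clean rectangle, with the bar at crop (300,318), the handle at (115,405) and the pad at (180,310). The pad sits over the lid's +y end. The rectangle fit gives the right size, 200x130. I'll move above the handle first, turn the tool towards the lid's yaw and shut the fingers.

{"op": "step_arm", "data": {
  "rows": [
    [[0, 0, -0.045], 0.1, 0],
    [[-0.03, -0.015, -0.075], 0.24, 0],
    [[-0.07, -0.035, -0.077], 0.38, 0],
    [[-0.11, -0.053, -0.077], 0.52, 0],
    [[-0.15, -0.072, -0.077], 0.66, 0],
    [[-0.19, -0.09, -0.077], 0.8, 0],
    [[-0.23, -0.11, -0.077], 0.94, 0],
    [[-0.27, -0.128, -0.077], 1.08, 0]
  ],
  "force": 40
}}

```text
time: 0.9
tcp_pos: [392.5, 375.4, 270.5]
tcp_rot: [0.633, 0.774, -0.0, -0.0]
ft_force: [0.5, 0.1, 0.6]
width: 0.002
gripper_force: 0.0
```

{"op": "step_arm", "data": {
  "rows": [
    [[0, 0, 0], 0.14, 0],
    [[0, 0, 0], 0.28, 0],
    [[0, 0, 0], 0.295, 0],
    [[0, 0, 0], 0.295, 0]
  ]
}}

```text
time: 1.3
tcp_pos: [391.5, 377.0, 270.5]
tcp_rot: [0.737, 0.676, -0.0, -0.0]
ft_force: [-0.6, 0.2, -0.1]
width: 0.005
gripper_force: 0.0
```

```bash
cat >> h.py <<'E'
from scipy.spatial.transform import Rotation as Ro
def to(x,y,z,ydeg=None):
    s=ctrl.sense(); R=Ro.from_quat(s['tcp_rot']).as_matrix(); p=s['tcp_pos']
    ty=np.degrees(np.arctan2(R[1,1],R[0,1]))
    print('t',s['time'],'tcp',np.round(p,1),'ydeg',round(ty,2),'tilt',np.round(R[:,2],3),'F',np.round(s['ft_force'],1),'w',round(s['width'],3),'g',s['gripper_force'])
    print('shift',np.round(R.T@(np.array([x,y,z])-p),1),'twist',None if ydeg is None else round(np.radians(ty-ydeg),3))
    print('R\n',np.round(R,3))
E
python3 - <<'E'
from h import *
to(477,301,185,-5)
d=cap('wrist'); save(d,'w1.png'); print(d['world_from_camera'],d['fx'])
E
```

```text
t 1.3 tcp [391.5 377.  270.5] ydeg -4.92 tilt [-0.001 -0.    -1.   ] F [-0.6  0.2 -0.1] w 0.005 g 0.0
shift [-68.3  91.7  85.5] twist 0.001
R
 [[ 0.086  0.996 -0.001]
 [ 0.996 -0.086 -0.   ]
 [-0.001 -0.    -1.   ]]
[[ 9.96363068e-01 -8.16301055e-02 -2.44369151e-02  3.97420384e+02]
 [-8.52093605e-02 -9.54653917e-01 -2.85263497e-01  4.49302885e+02]
 [-4.27073758e-05  2.86308267e-01 -9.58137555e-01  4.50319981e+02]
 [ 0.00000000e+00  0.00000000e+00  0.00000000e+00  1.00000000e+00]] 348.65254478243764
```

View pics/w1.png

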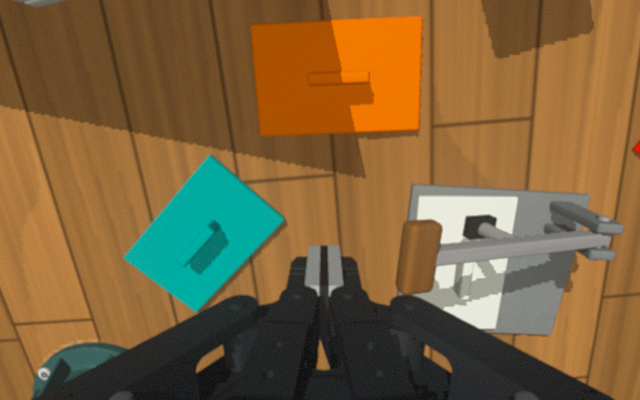

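The wrist view shows the handle at (418,257), the pad at (480,226) and the lid's bar near (465,275). I'll measure these against the top camera.

```bash
python3 - <<'E'
from h import *
from m2 import cast,big,rep
d=cap('wrist'); P=d['P']; hsv=cv2.cvtColor(d['color'],cv2.COLOR_RGB2HSV); z=P[...,2]
near=lambda x,y,r:(np.hypot(P[...,0]-x,P[...,1]-y)<r)
rep('handle',P[near(477,301,55)&(z>150)&(hsv[...,1]>90)][:,:2])
m=big(near(477,301,55)&(z>145)&(hsv[...,1]>90)); p=P[m]; print(np.nanmedian(p,0))
rep('lid',cast(d,big(near(559,209,130)&(hsv[...,1]<45)&(hsv[...,2]>150)&(z<60)),22))
rep('bed',P[near(600,205,190)&(z>7)&(z<30)][:,:2])
rep('orange',cast(d,big((hsv[...,0]<14)&(hsv[...,1]>220)&(z<60)&(z>2)),10))
import pickle
for n in('top','side'):
    d=pickle.load(open(n+'0.pkl','rb'));hsv=cv2.cvtColor(d['color'],cv2.COLOR_RGB2HSV); z=d['P'][...,2]
    rep(n+'orange',cast(d,big((hsv[...,0]<14)&(hsv[...,1]>220)&(z<60)&(z>2)),10))
E
```

```text
top tub rim 645 [ 454.3 -401.1] [128.1 198.9] 19.37
top tub white 3227 [ 450.6 -393.3] [128.8 213.3] 19.37
top lid white 2460 [559.1 208.7] [199.6 129.5] 84.94
top bar 114 [559.5 208.1] [69.8 14.8] 83.33
top handle 437 [493.9 298.6] [70.3 81.3] 81.51
top boards 737 [552.5 -36. ] [ 30.8 266.1] 86.97
top boards/stand 1407 [571.5 -39.2] [ 57.5 337.1] 83.06
top round 166 [ 614.6 -239.5] [101.6  99.6] 87.48
top mug 171 [ 639.2 -431.2] [80.7 85.2] 2.69
side tub rim 204 [ 473.6 -465. ] [129.4  72.8] 19.27
side tub white 3181 [ 438.1 -421.5] [167.5 213.6] 19.32
side lid white 1101 [557.4 196.6] [202.2 137.9] 84.79
side bar 34 [556.  193.3] [62.7 13.1] 82.69
side handle 142 [479.  294.2] [74.9 60.2] 80.33
side boards 578 [550.3 -39.6] [ 40.4 272.3] 87.14
side boards/stand 2447 [567.9 -44.3] [ 52.7 336. ] 84.1
side round 95 [ 607.2 -247.1] [103.6 100.2] 21.08
side mug 106 [ 633.  -439.4] [80.  77.5] 29.35
handle 2689 [471.  303.4] [68.8 34.3] 81.97
[468.7207902  306.71297734 169.89894538]
lid 3774 [568.5 166.1] [112.2 115.8] 85.02
bed 14959 [606.1 204. ] [221.1 240.3] 81.85
orange 35 [793.6 351.6] [ 5.2 13.3] 9.59
toporange 8 [410.3 468. ] [9.2 3. ] 2.09Traceback (most recent call last):
  File "<stdin>", line 13, in <module>
  File "m2.py", line 7, in big
    n,l,s,c=cv2.connectedComponentsWithStats(m); return l==1+np.argmax(s[1:,4])
                                                             ~~~~~~~~~^^^^^^^^^
    return _wrapfunc(a, 'argmax', axis=axis, out=out, **kwds)
    return bound(*args, **kwds)
ValueError: attempt to get argmax of an empty sequence
```

The handle is at about (472,302.5,170) and the stamp yaw is -8.2°, so the wrist and top views agree to about 3 mm. Now I'll move over the handle.

{"op": "step_arm", "data": {
  "rows": [
    [[-0.022, 0.028, 0], 0, 0],
    [[-0.045, 0.056, 0], 0, 0],
    [[-0.067, 0.084, 0.02], 0, 0],
    [[-0.067, 0.084, 0.05], 0, 0],
    [[-0.067, 0.084, 0.075], 0, 0],
    [[-0.067, 0.084, 0.085], 0, 0],
    [[-0.067, 0.084, 0.085], 0, 0]
  ]
}}

```text
time: 2.1
tcp_pos: [468.1, 302.6, 184.4]
tcp_rot: [0.737, 0.676, -0.002, -0.0]
ft_force: [1.4, 0.6, 0.3]
width: -0.002
gripper_force: 0.0
```

```bash
sed -i '/^for n in/,$d' m2.py; python3 - <<'E'
from h import *
to(460,304,95)
E
```

```text
t 2.1 tcp [468.1 302.6 184.4] ydeg -5.0 tilt [-0.003 -0.002 -1.   ] F [1.4 0.6 0.3] w -0.002 g 0.0
shift [ 0.8 -8.  89.4] twist None
R
 [[ 0.087  0.996 -0.003]
 [ 0.996 -0.087 -0.002]
 [-0.002 -0.003 -1.   ]]
```

{"op": "step_arm", "data": {
  "rows": [
    [[0, 0, 0.01], 0, 0],
    [[0, -0.001, 0.018], 0, 0],
    [[0, -0.002, 0.026], 0, 0],
    [[0, -0.003, 0.034], 0, 0],
    [[0, -0.004, 0.042], 0, 0],
    [[0, -0.005, 0.05], 0, 0],
    [[0, -0.006, 0.058], 0, 0],
    [[0, -0.006, 0.066], 0, 0]
  ]
}}

```text
time: 2.9
tcp_pos: [463.4, 303.6, 119.5]
tcp_rot: [0.738, 0.675, 0.0, -0.0]
ft_force: [-2.2, 0.4, 4.3]
width: -0.002
gripper_force: 2.3
```

{"op": "step_arm", "data": {
  "rows": [
    [[0, -0.001, 0.007], 0, 0],
    [[0, -0.002, 0.013], 0, 0],
    [[0, -0.002, 0.018], 0, 0],
    [[0, -0.002, 0.021], 0, 0],
    [[0, -0.002, 0.022], 0, 0]
  ]
}}

```text
time: 3.4
tcp_pos: [460.9, 303.8, 97.4]
tcp_rot: [0.738, 0.675, -0.0, -0.0]
ft_force: [-3.2, 1.0, 7.1]
width: 0.001
gripper_force: 2.8
```

{"op": "step_arm", "data": {
  "rows": [
    [[0, 0, 0.002], 0, 0],
    [[0, 0, 0.003], 0, 0],
    [[0, 0, 0.004], 0, 0],
    [[0, 0, 0.004], 0, 0]
  ]
}}

```text
time: 3.8
tcp_pos: [460.9, 303.8, 93.6]
tcp_rot: [0.738, 0.675, -0.0, -0.0]
ft_force: [-3.2, 0.9, 5.9]
width: -0.004
gripper_force: 2.8
```

{"op": "step_arm", "data": {
  "rows": [
    [[0, 0, 0.001], 0, 0],
    [[0, 0, 0.002], 0, 0],
    [[0, 0, 0.002], 0, 0]
  ]
}}

```text
time: 4.1
tcp_pos: [460.8, 303.8, 91.6]
tcp_rot: [0.738, 0.675, -0.0, -0.0]
ft_force: [-3.3, 1.0, 5.4]
width: -0.002
gripper_force: 2.8
```

{"op": "step_arm", "data": {
  "rows": [
    [[0, 0, 0.001], 0, 0],
    [[0, 0, 0.002], 0, 0],
    [[0, 0, 0.002], 0, 0]
  ]
}}

```text
time: 4.4
tcp_pos: [460.8, 303.8, 89.6]
tcp_rot: [0.738, 0.675, -0.0, -0.0]
ft_force: [-4.3, 1.1, 6.5]
width: 0.002
gripper_force: 2.9
```

```bash
python3 - <<'E'
from h import *
to(460,304,95)
d=cap('side'); c=d['color'][130:210,255:355,::-1]; w=cap('wrist')['color'][...,::-1]
cv2.imwrite('pics/press.png',np.hstack([cv2.resize(c,(400,320),interpolation=cv2.INTER_CUBIC),cv2.resize(w,(400,320))]))
E
```

```text
t 4.4 tcp [460.8 303.8  89.6] ydeg -5.11 tilt [-0.001  0.    -1.   ] F [-4.3  1.1  6.5] w 0.002 g 2.9016090149525553
shift [ 0.1 -0.9 -5.4] twist None
R
 [[ 0.089  0.996 -0.001]
 [ 0.996 -0.089  0.   ]
 [ 0.    -0.001 -1.   ]]
```

View pics/press.png

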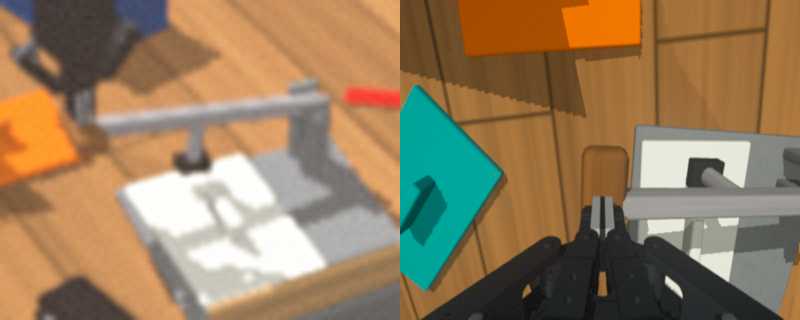

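The left panel shows the finger on the handle, with the pad at (190,160) near the lid's far end. The right panel shows the fingertips centred on the handle at (605,200). I'll check the lever height by depth.

```bash
python3 - <<'E'
from h import *
for n in('wrist','top'):
    d=cap(n); P=d['P']; z=P[...,2]; hsv=cv2.cvtColor(d['color'],cv2.COLOR_RGB2HSV)
    R=np.array([[.990,.142],[-.142,.990]]); q=(P[...,:2]-[566.5,209.7])@R.T
    q=np.stack([.99*(P[...,0]-566.5)-.142*(P[...,1]-209.7),.142*(P[...,0]-566.5)+.99*(P[...,1]-209.7)],-1)
    for a in range(-140,140,15):
        m=(abs(q[...,0]-a)<7)&(abs(q[...,1]-78)<(30 if a<-100 else 7))&(z>55)
        m2=m&(q[...,1]>88) if a<-100 else m
        if m2.sum()>5: print(n,a,m2.sum(),np.round(np.percentile(z[m2],[20,50,80]),1))
print(ctrl.sense()['ft_force'],ctrl.sense()['effort'])
E
```

```text
wrist -140 2070 [179.4 198.2 211.9]
wrist -125 7349 [135.3 194.  208.9]
wrist -110 8020 [151.2 197.5 209.8]
wrist -95 1819 [122.  182.7 184.2]
wrist -80 2272 [120.3 186.  198.5]
wrist -65 739 [117.5 118.1 118.9]
wrist -50 721 [115.5 116.3 116.9]
wrist -35 680 [113.5 114.3 114.9]
wrist -20 685 [111.5 112.3 113. ]
wrist -5 1194 [ 69.6 109.  110.7]
wrist 10 602 [107.7 108.4 109.1]
wrist 25 577 [105.6 106.4 107.1]
wrist 40 552 [103.6 104.4 105. ]
wrist 55 112 [102.4 103.1 103.5]
top -140 96 [540.8 542.4 543.4]
top -125 85 [541.5 542.8 543.5]
top -110 70 [536.6 538.7 541.3]
top -95 66 [123.9 537.3 539.9]
top -80 53 [121.8 217.6 531.8]
top -65 54 [117.8 213.5 221.4]
top -50 30 [115.3 117.4 119. ]
top -35 27 [112.3 114.8 116.6]
top -20 29 [ 91.  112.3 114.6]
top -5 39 [ 77.5 109.4 112. ]
top 10 25 [106.3 109.4 111.4]
top 25 23 [104.9 107.7 109.2]
top 40 23 [102.4 103.9 106.7]
top 55 26 [ 99.6 102.  103.8]
top 70 23 [ 97.3 100.9 102.9]
top 85 23 [ 97.4 100.2 102.4]
top 100 23 [93.7 96.8 97.7]
top 115 21 [93.8 96.1 98.7]
top 130 9 [93.4 94.7 95.8]
[-3.32979656  0.6794812   5.57924857] [-1.49120595e+00 -4.73585594e+01 -2.24013841e+01 -7.65579175e-01
 -1.07226435e+00 -1.49323780e-03]
```

```bash
python3 - <<'E'
from h import *
d=cap('wrist'); P=d['P']
for u in (300,310,320,328,336,345,355): print(u,[tuple(np.round(P[v,u]).astype(int)) for v in (190,215,235,244,250,256,265,280)])
s=ctrl.sense(); print(s['qpos'])
d=cap('side'); P=d['P']
print([tuple(np.round(P[v,u]).astype(int)) for v in (150,153,156,159,162) for u in (272,275,278,281)])
c=cap('wrist')['color'][150:350,220:480,::-1]; cv2.imwrite('pics/p2.png',cv2.resize(c,(780,600),interpolation=cv2.INTER_CUBIC))
E
```

```text
300 [(np.int64(454), np.int64(338), np.int64(125)), (np.int64(453), np.int64(328), np.int64(128)), (np.int64(451), np.int64(318), np.int64(127)), (np.int64(451), np.int64(314), np.int64(126)), (np.int64(451), np.int64(312), np.int64(127)), (np.int64(451), np.int64(311), np.int64(133)), (np.int64(452), np.int64(312), np.int64(143)), (np.int64(453), np.int64(312), np.int64(155))]
310 [(np.int64(458), np.int64(338), np.int64(124)), (np.int64(457), np.int64(327), np.int64(127)), (np.int64(456), np.int64(318), np.int64(127)), (np.int64(455), np.int64(314), np.int64(127)), (np.int64(456), np.int64(315), np.int64(136)), (np.int64(456), np.int64(315), np.int64(143)), (np.int64(456), np.int64(315), np.int64(150)), (np.int64(457), np.int64(315), np.int64(161))]
320 [(np.int64(462), np.int64(337), np.int64(124)), (np.int64(461), np.int64(327), np.int64(127)), (np.int64(460), np.int64(318), np.int64(128)), (np.int64(460), np.int64(314), np.int64(128)), (np.int64(460), np.int64(315), np.int64(137)), (np.int64(460), np.int64(315), np.int64(142)), (np.int64(460), np.int64(315), np.int64(149)), (np.
[... 1898 characters left out ...]
p.int64(457), np.int64(296), np.int64(159)), (np.int64(471), np.int64(300), np.int64(152)), (np.int64(575), np.int64(498), np.int64(-3)), (np.int64(447), np.int64(304), np.int64(144)), (np.int64(453), np.int64(289), np.int64(151)), (np.int64(468), np.int64(294), np.int64(143)), (np.int64(564), np.int64(477), np.int64(-3)), (np.int64(444), np.int64(298), np.int64(135)), (np.int64(456), np.int64(297), np.int64(131)), (np.int64(472), np.int64(307), np.int64(119)), (np.int64(484), np.int64(305), np.int64(116)), (np.int64(443), np.int64(298), np.int64(121)), (np.int64(454), np.int64(295), np.int64(120)), (np.int64(464), np.int64(290), np.int64(118)), (np.int64(478), np.int64(294), np.int64(111))]
```

View pics/p2.png

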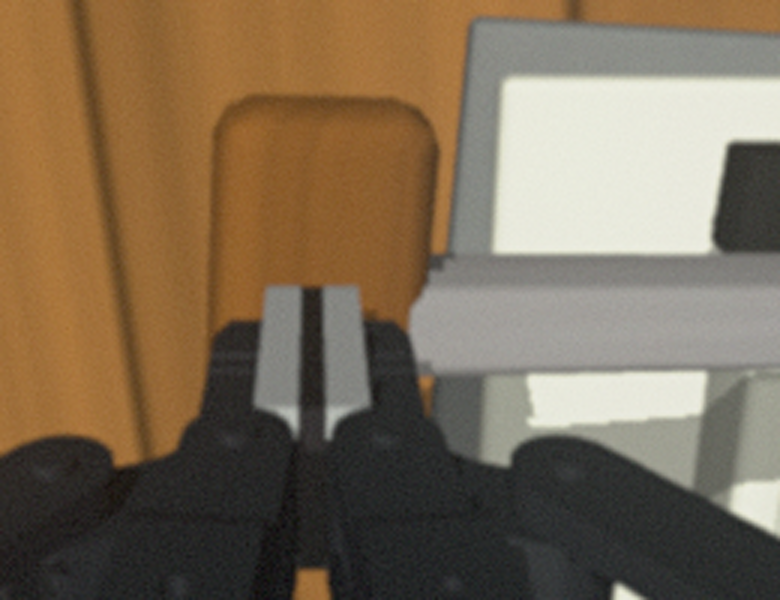

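The fingertip really is on the handle at z≈127 while the TCP reads 90. The visible tip therefore lies about 37 mm behind the stated TCP. Pressing on in small steps, guided by the force and the measured lever.

{"op": "step_arm", "data": {
  "rows": [
    [[0, 0, 0.006], 0, 0],
    [[0, 0, 0.012], 0, 0],
    [[0, -0.001, 0.018], 0, 0],
    [[0, -0.001, 0.024], 0, 0],
    [[0, -0.001, 0.027], 0, 0],
    [[0, -0.001, 0.028], 0, 0]
  ]
}}

```text
time: 5.35
tcp_pos: [459.6, 304.2, 61.5]
tcp_rot: [0.738, 0.675, -0.0, -0.001]
ft_force: [-4.1, 2.0, 8.2]
width: -0.002
gripper_force: 4.0
```

```bash
cat > lev.py <<'E'
from h import *
def lever():
    d=cap('wrist'); P=d['P']; z=P[...,2]; dx,dy=P[...,0]-566.5,P[...,1]-209.7
    a,b=.99*dx-.142*dy,.142*dx+.99*dy
    m=(abs(b-78)<5)&(a>-70)&(a<60)&(z>75)&(z<150)
    f=np.polyfit(a[m],z[m],1)
    r=z[m]-np.polyval(f,a[m]); k=abs(r)<3; f=np.polyfit(a[m][k],z[m][k],1)
    print('lever',k.sum(),'angle',round(.32+np.arctan(f[0]),3),'z@hinge',np.polyval(f,120))
if __name__=='__main__':
    lever(); to(461,304,60); print(ctrl.sense()['effort'])
E
python3 lev.py
```

```text
lever 4066 angle 0.304 z@hinge 93.9263708148054
t 5.4 tcp [459.5 304.2  61.5] ydeg -5.12 tilt [-0.002  0.001 -1.   ] F [-4.5  1.8  7.9] w -0.001 g 3.7896771111991256
shift [-0.1  1.5  1.5] twist None
R
 [[ 0.089  0.996 -0.002]
 [ 0.996 -0.089  0.001]
 [ 0.001 -0.002 -1.   ]]
[-2.41871305e+00 -4.77071714e+01 -2.07689416e+01 -1.24334224e+00
 -1.12043258e+00 -6.26984431e-03]
```

{"op": "step_arm", "data": {
  "rows": [
    [[0, 0, 0.002], 0, 0],
    [[0, 0, 0.004], 0, 0],
    [[0, 0, 0.005], 0, 0],
    [[0, 0, 0.005], 0, 0]
  ]
}}

```text
time: 5.8
tcp_pos: [459.4, 304.2, 56.9]
tcp_rot: [0.738, 0.675, -0.0, -0.001]
ft_force: [-5.6, 1.5, 9.2]
width: 0.002
gripper_force: 4.6
```

```bash
python3 lev.py
```

```text
lever 4108 angle 0.323 z@hinge 93.89086690763523
t 5.85 tcp [459.4 304.2  56.9] ydeg -5.12 tilt [-0.002  0.001 -1.   ] F [-5.6  2.8  9.2] w 0.005 g 4.5239428957575
shift [-0.1  1.6 -3.1] twist None
R
 [[ 0.089  0.996 -0.002]
 [ 0.996 -0.089  0.001]
 [ 0.001 -0.002 -1.   ]]
[-2.61818022e+00 -4.70277786e+01 -2.07140100e+01 -1.27195660e+00
 -1.42804809e+00  3.01461805e-03]
```

{"op": "step_arm", "data": {
  "rows": [
    [[0, 0, 0.001], 0, 0],
    [[0, 0, 0.002], 0, 0],
    [[0, 0, 0.002], 0, 0],
    [[0, 0, 0.002], 0, 0]
  ]
}}

```text
time: 6.25
tcp_pos: [459.4, 304.2, 55.1]
tcp_rot: [0.738, 0.675, -0.0, -0.001]
ft_force: [-6.4, 1.6, 10.9]
width: 0.003
gripper_force: 5.3
```

{"op": "step_arm", "data": {
  "rows": [
    [[0, 0, 0.001], 0, 0],
    [[0, 0, 0.002], 0, 0],
    [[0, 0, 0.003], 0, 0],
    [[0, 0, 0.003], 0, 0]
  ]
}}

```text
time: 6.65
tcp_pos: [459.4, 304.2, 52.2]
tcp_rot: [0.738, 0.675, -0.0, -0.001]
ft_force: [-6.2, 1.7, 13.4]
width: -0.001
gripper_force: 6.4
```

```bash
python3 lev.py
```

```text
lever 4121 angle 0.343 z@hinge 93.98524469393362
t 6.7 tcp [459.4 304.2  52.3] ydeg -5.12 tilt [-0.001  0.001 -1.   ] F [-6.   1.9 12.9] w 0.003 g 6.323059780382607
shift [-0.1  1.6 -7.7] twist None
R
 [[ 0.089  0.996 -0.001]
 [ 0.996 -0.089  0.001]
 [ 0.001 -0.001 -1.   ]]
[-2.76758328e+00 -4.54559934e+01 -2.02810317e+01 -1.28568403e+00
 -1.80288881e+00  2.22926865e-03]
```

The force rises steeply at 13 N, well above the spring's 8 N, so the pad is pressing. Easing the lever up.

{"op": "step_arm", "data": {
  "rows": [
    [[0, 0, -0.005], 0, 0],
    [[0, 0, -0.01], 0, 0],
    [[0, 0, -0.016], 0, 0],
    [[0, 0.001, -0.022], 0, 0],
    [[0, 0.001, -0.028], 0, 0],
    [[0, 0.002, -0.034], 0, 0],
    [[0, 0.003, -0.04], 0, 0],
    [[0, 0.004, -0.045], 0, 0]
  ]
}}

```text
time: 7.5
tcp_pos: [464.5, 303.5, 97.2]
tcp_rot: [0.738, 0.675, 0.0, 0.0]
ft_force: [-1.1, 0.5, 5.6]
width: -0.003
gripper_force: 2.5
```

{"op": "step_arm", "data": {
  "rows": [
    [[0, 0.001, -0.005], 0, 0],
    [[0, 0.002, -0.01], 0, 0],
    [[0, 0.003, -0.015], 0, 0],
    [[0, 0.004, -0.02], 0, 0],
    [[0, 0.005, -0.025], 0, 0],
    [[0, 0.006, -0.03], 0, 0],
    [[0, 0.007, -0.035], 0, 0],
    [[0, 0.008, -0.04], 0, 0]
  ]
}}

```text
time: 8.3
tcp_pos: [472.4, 302.8, 137.1]
tcp_rot: [0.738, 0.675, -0.0, -0.0]
ft_force: [0.3, 0.2, 0.3]
width: -0.002
gripper_force: 0.0
```

```bash
python3 lev.py
```

```text
lever 406 angle 0.012 z@hinge 95.40129669183749
t 8.35 tcp [472.4 302.9 137.6] ydeg -5.11 tilt [-0.  0. -1.] F [0.2 0.1 0.6] w -0.0 g 0.0
shift [  0.1 -11.4  77.6] twist None
R
 [[ 0.089  0.996 -0.   ]
 [ 0.996 -0.089  0.   ]
 [ 0.    -0.    -1.   ]]
[-7.57538318e-02 -4.80131292e+01 -2.37254173e+01 -3.75872513e-02
 -2.74019912e-03  4.57965711e-03]
```

The lever is at rest with no contact. Now raising, opening the fingers, and moving over the grip bar.

{"op": "step_arm", "data": {
  "rows": [
    [[0, 0, -0.03], 0, 0],
    [[0, 0, -0.07], 0, 0.6],
    [[-0.02, 0.02, -0.08], 0, 0.6],
    [[-0.045, 0.05, -0.08], 0, 0.6],
    [[-0.07, 0.075, -0.08], 0, 0.6],
    [[-0.086, 0.095, -0.08], 0, 0.6],
    [[-0.086, 0.095, -0.08], 0, 0.6],
    [[-0.086, 0.095, -0.08], 0, 0.6]
  ]
}}

```text
time: 9.15
tcp_pos: [558.3, 208.4, 215.9]
tcp_rot: [0.738, 0.675, -0.001, -0.001]
ft_force: [-0.6, 0.4, 0.4]
width: 0.6
gripper_force: 0.0
```

```bash
python3 - <<'E'
from h import *
from m2 import cast,big,rep
to(559.5,208,70,-5)
d=cap('wrist'); save(d,'w2.png'); P=d['P']; hsv=cv2.cvtColor(d['color'],cv2.COLOR_RGB2HSV); z=P[...,2]
near=lambda x,y,r:(np.hypot(P[...,0]-x,P[...,1]-y)<r)
rep('lid',cast(d,big(near(559,209,130)&(hsv[...,1]<50)&(hsv[...,2]>110)&(z>17)&(z<60)),22))
m=near(559,209,60)&(z>38)&(z<60); rep('bar',cast(d,big(m),48)); print(np.nanmedian(z[m]))
print(d['cy'],d['cx'])
# fingertip points: above z 80
m=near(559,208,70)&(z>60)&(z<300); print(np.nanpercentile(z[m],[0.5,2,5,20]))
E
```

```text
t 9.15 tcp [558.3 208.4 215.9] ydeg -5.17 tilt [-0.003  0.    -1.   ] F [-0.6  0.4  0.4] w 0.6 g 0.0
shift [ -0.3   1.6 145.9] twist -0.003
R
 [[ 0.09   0.996 -0.003]
 [ 0.996 -0.09   0.   ]
 [-0.    -0.003 -1.   ]]
lid 17274 [563.5 195.9] [169.  129.2] 84.85
bar 912 [565.  210.9] [68.9 13.3] 84.89
47.410197067442
199.91831438756128 323.58516797011896
[ 73.50721507 256.31692306 260.68662909 269.63249112]
```

View pics/w2.png

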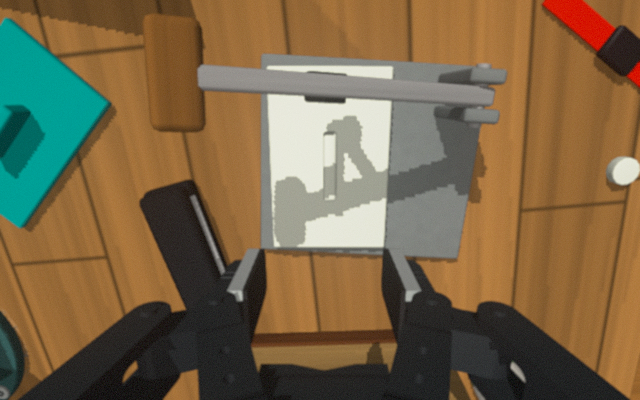

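The wrist view shows the bar at (330,165), between and ahead of the open fingers at (245,275) and (400,275). The bar measures (565,211,47.4). I'll descend in two stages.

{"op": "step_arm", "data": {
  "rows": [
    [[0.002, 0.004, 0.04], 0, 0.6],
    [[0.002, 0.004, 0.08], 0, 0.6],
    [[0.002, 0.004, 0.12], 0, 0.6],
    [[0.002, 0.004, 0.15], 0, 0.6],
    [[0.002, 0.004, 0.17], 0, 0.6],
    [[0.002, 0.004, 0.185], 0, 0.6],
    [[0.002, 0.004, 0.19], 0, 0.6]
  ]
}}

```text
time: 9.9
tcp_pos: [560.7, 210.9, 24.9]
tcp_rot: [0.737, 0.675, -0.002, -0.001]
ft_force: [-0.7, -1.3, -0.1]
width: 0.601
gripper_force: 0.0
```

```bash
python3 - <<'E'
from h import *
to(563,210,-8,-5)
d=cap('wrist'); save(d,'w3.png'); P=d['P']; z=P[...,2]
s=cap('side')
near=lambda P,x,y,r:(np.hypot(P[...,0]-x,P[...,1]-y)<r)
m=near(P,563,210,25)&(z>38)&(z<52); print('bar visible',np.nanmean(P[m],0),m.sum())
# left/right finger tip lower edges: column scans
for u in (235,250,395,410):
    print(u,[(v,int(z[v,u])) for v in range(225,300,8)])
E
```

```text
t 9.9 tcp [560.7 210.9  24.9] ydeg -5.03 tilt [-0.004 -0.001 -1.   ] F [-0.7 -1.3 -0.1] w 0.601 g 0.0
shift [-0.6  2.5 32.9] twist -0.0
R
 [[ 0.088  0.996 -0.004]
 [ 0.996 -0.088 -0.001]
 [-0.001 -0.004 -1.   ]]
bar visible [563.53823275 210.90898317  47.38393923] 2584
235 [(225, 22), (233, 20), (241, 21), (249, 22), (257, 21), (265, 77), (273, 91), (281, 96), (289, 101), (297, 107)]
250 [(225, 21), (233, 22), (241, 22), (249, 71), (257, 78), (265, 85), (273, 90), (281, 96), (289, 97), (297, 98)]
395 [(225, 22), (233, 21), (241, 20), (249, 69), (257, 77), (265, 85), (273, 90), (281, 93), (289, 93), (297, 94)]
410 [(225, 21), (233, 21), (241, 21), (249, 21), (257, 21), (265, 78), (273, 91), (281, 96), (289, 102), (297, 102)]
```

View pics/w3.png

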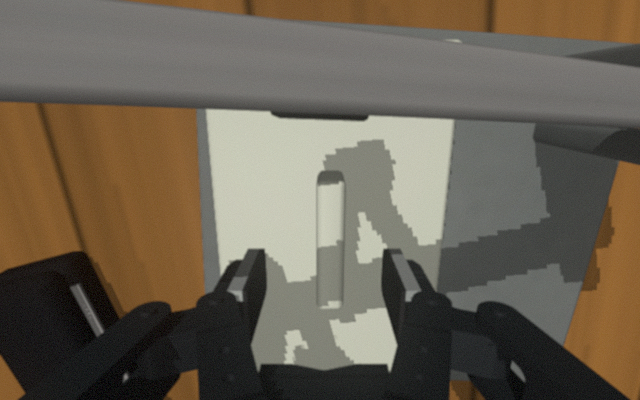

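The bar at (330,240) is centred between the fingertips at (255,255) and (390,255). The tips are at z≈68, so I'll lower them 33 mm to just above the slab.

{"op": "step_arm", "data": {
  "rows": [
    [[0, 0.002, 0.01], 0, 0.6],
    [[0, 0.002, 0.02], 0, 0.6],
    [[0, 0.002, 0.028], 0, 0.6],
    [[0, 0.002, 0.033], 0, 0.6],
    [[0, 0.002, 0.033], 0, 0.6]
  ]
}}

```text
time: 10.5
tcp_pos: [564.8, 209.7, -7.2]
tcp_rot: [0.738, 0.675, -0.001, -0.0]
ft_force: [-0.3, -0.5, 0.3]
width: 0.598
gripper_force: 0.0
```

{"op": "step_arm", "data": {
  "rows": [
    [[0, 0, 0], 0, 0.3],
    [[0, 0, 0], 0, 0.2],
    [[0, 0, 0], 0, 0],
    [[0, 0, 0], 0, 0],
    [[0, 0, 0], 0, 0],
    [[0, 0, 0], 0, 0],
    [[0, 0, 0], 0, 0],
    [[0, 0, 0], 0, 0]
  ],
  "force": 60
}}

```text
time: 11.3
tcp_pos: [566.1, 210.1, -5.6]
tcp_rot: [0.738, 0.675, 0.0, 0.0]
ft_force: [0.0, 0.1, 5.7]
width: 0.145
gripper_force: 61.4
```

```bash
python3 lev.py; python3 -c "
from h import *
to(564.8-9.2,209.7-64,-3)"
```

```text
lever 1274 angle 0.025 z@hinge 96.41118443371963
t 11.35 tcp [566.1 210.1  -5.6] ydeg -5.1 tilt [ 0.001  0.    -1.   ] F [0.1 0.2 6.6] w 0.146 g 61.41769051551819
shift [  84.2 -113.   -65.7] twist None
R
 [[ 0.089  0.996  0.001]
 [ 0.996 -0.089  0.   ]
 [ 0.     0.001 -1.   ]]
[ 8.10871948e-02 -5.52487957e+01 -1.76187837e+01  3.36163910e-02
 -1.77698527e-01 -1.21503134e-02]
t 11.35 tcp [566.1 210.1  -5.6] ydeg -5.1 tilt [ 0.001  0.    -1.   ] F [0.1 0.2 6.6] w 0.146 g 61.41769051551819
shift [-65.1  -4.7  -2.7] twist None
R
 [[ 0.089  0.996  0.001]
 [ 0.996 -0.089  0.   ]
 [ 0.     0.001 -1.   ]]
```

The bar is gripped at 61 N. Lifting 3 mm, sliding 65 mm towards the stamp's -y, then raising.

{"op": "step_arm", "data": {
  "rows": [
    [[0, 0, -0.003], 0, 0],
    [[-0.008, 0, -0.003], 0, 0],
    [[-0.02, -0.001, -0.003], 0, 0],
    [[-0.032, -0.002, -0.003], 0, 0],
    [[-0.044, -0.003, -0.003], 0, 0],
    [[-0.056, -0.004, -0.003], 0, 0],
    [[-0.065, -0.004, -0.003], 0, 0],
    [[-0.065, -0.004, -0.003], 0, 0]
  ]
}}

```text
time: 12.15
tcp_pos: [555.5, 144.1, -3.2]
tcp_rot: [0.738, 0.674, -0.0, -0.0]
ft_force: [-0.8, -1.1, -1.6]
width: 0.144
gripper_force: 60.6
```

```bash
python3 - <<'E'
from h import *
to(557,-40,165,0)
d=cap('wrist'); save(d,'w4.png'); t=cap('top'); save(t,'t4.png')
w=cv2.resize(d['color'],(400,300)); q=cv2.resize(t['color'][100:260,170:370],(400,320))[:300]
cv2.imwrite('pics/s4.png',np.hstack([w,q])[...,::-1])
E
```

```text
t 12.15 tcp [555.5 144.1  -3.2] ydeg -5.19 tilt [-0. -0. -1.] F [-0.8 -1.1 -1.6] w 0.144 g 60.57303071022034
shift [-183.2   18.  -168.2] twist -0.091
R
 [[ 0.09   0.996 -0.   ]
 [ 0.996 -0.09  -0.   ]
 [-0.    -0.    -1.   ]]
```

View pics/s4.png

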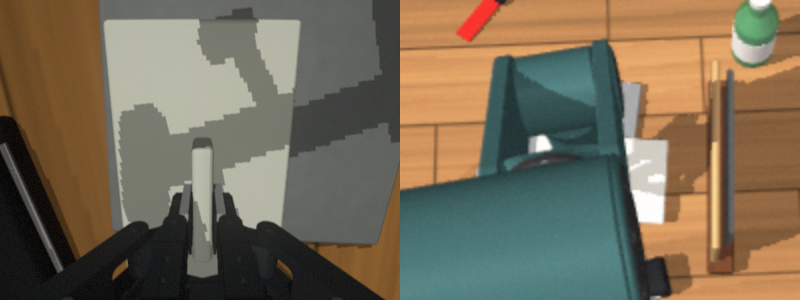

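The lid is held clear of the pad, with the left panel showing the bar in the fingers at (203,200). The lever and boards are untouched. Lifting.

{"op": "step_arm", "data": {
  "rows": [
    [[0, 0, -0.01], 0, 0],
    [[0, 0, -0.03], 0, 0],
    [[0, 0, -0.06], 0, 0],
    [[0, 0, -0.09], 0, 0],
    [[0, 0, -0.12], 0, 0],
    [[0, 0, -0.15], 0, 0],
    [[0, 0, -0.17], 0, 0],
    [[0, 0, -0.177], 0, 0]
  ]
}}

```text
time: 13.05
tcp_pos: [557.5, 146.5, 177.1]
tcp_rot: [0.738, 0.675, 0.002, 0.001]
ft_force: [0.2, -0.3, -1.6]
width: 0.145
gripper_force: 60.6
```

```bash
cat > lid.py <<'E'
from h import *
def lid():
    d=cap('wrist'); P=d['P']; hsv=cv2.cvtColor(d['color'],cv2.COLOR_RGB2HSV)
    s=ctrl.sense(); R=Ro.from_quat(s['tcp_rot']).as_matrix(); q=(P-s['tcp_pos'])@R   # tool coords
    m=(hsv[...,1]<60)&(hsv[...,2]>90)&(q[...,2]>-45)&(q[...,2]<-10)&(q[...,0]>18)&(q[...,0]<115)&(abs(q[...,1])<80)
    p=q[m]; k=np.ones(len(p),bool)
    for _ in range(4):
        A=np.c_[p[:,:2],np.ones(len(p))]; f=np.linalg.lstsq(A[k],p[k,2],rcond=None)[0]; k=abs(p[:,2]-A@f)<4
    mk=np.zeros(m.shape,np.uint8); mk[m]=k; n,l,st,_=cv2.connectedComponentsWithStats(mk); mk=l==1+np.argmax(st[1:,4])
    o=(d['o']-s['tcp_pos'])@R; r=d['rays'][mk]@R   # cast onto fitted top plane
    t=(f[0]*o[0]+f[1]*o[1]+f[2]-o[2])/(r[:,2]-f[0]*r[:,0]-f[1]*r[:,1]); g=(o+r*t[:,None])
    xs=np.arange(30,85,5); e=np.array([[x,*np.percentile(g[abs(g[:,0]-x)<2.5,1],[0.5,99.5])] for x in xs])
    print('plane tilt x,y',np.round(f[:2],4),'top z at tcp',round(f[2],1),'underside above tcp',round(-f[2]-10,1))
    a=np.polyfit(e[:,0],e[:,1],1)[0],np.polyfit(e[:,0],e[:,2],1)[0]; print('side slopes',np.round(a,4),'width',np.mean(e[:,2]-e[:,1]),'mid y',np.mean(e[:,1:]))
    xe=np.percentile(g[abs(g[:,1])<40,0],99.7); print('end x',xe,'-> centre x',xe-100)
    print('n',len(g))
if __name__=='__main__': lid(); to(455,-400,120,19.4)
E
python3 lid.py
```

```text
plane tilt x,y [ 0.0022 -0.0007] top z at tcp -27.8 underside above tcp 17.8
side slopes [-0.0052 -0.0066] width 126.11393198906045 mid y -0.07092589974497993
end x 99.92699227318693 -> centre x -0.07300772681307421
n 55926
t 13.1 tcp [557.3 146.4 176.8] ydeg -5.05 tilt [ 0.005  0.001 -1.   ] F [ 0.2 -0.5 -0.6] w 0.145 g 60.59839725494385
shift [-553.3  -54.    55.9] twist -0.427
R
 [[ 0.088  0.996  0.005]
 [ 0.996 -0.088  0.001]
 [ 0.001  0.005 -1.   ]]
```

The lid is level and centred on the TCP, with its underside 17.8 mm above the TCP reading, so it is now at z≈195. Crossing the boards.

{"op": "step_arm", "data": {
  "rows": [
    [[-0.015, 0, 0], 0, 0],
    [[-0.045, 0.005, 0], 0, 0],
    [[-0.08, 0.01, 0], 0, 0],
    [[-0.115, 0.015, 0], 0, 0],
    [[-0.15, 0.02, 0], 0, 0],
    [[-0.185, 0.03, 0], 0, 0],
    [[-0.22, 0.04, 0], 0, 0],
    [[-0.25, 0.045, 0], 0, 0]
  ]
}}

```text
time: 13.9
tcp_pos: [577.4, -109.8, 172.1]
tcp_rot: [0.738, 0.675, -0.001, -0.001]
ft_force: [0.3, 0.3, -1.5]
width: 0.149
gripper_force: 60.6
```

{"op": "step_arm", "data": {
  "rows": [
    [[-0.03, 0.005, 0], -0.02, 0],
    [[-0.065, 0.01, 0], -0.08, 0],
    [[-0.1, 0.017, 0], -0.15, 0],
    [[-0.135, 0.024, 0], -0.22, 0],
    [[-0.17, 0.031, 0], -0.29, 0],
    [[-0.2, 0.037, 0], -0.36, 0],
    [[-0.225, 0.041, 0], -0.41, 0],
    [[-0.24, 0.041, 0], -0.427, 0]
  ]
}}

```text
time: 14.7
tcp_pos: [596.4, -352.5, 171.4]
tcp_rot: [0.578, 0.816, -0.0, -0.001]
ft_force: [-0.7, 0.4, -1.6]
width: 0.15
gripper_force: 60.6
```

{"op": "step_arm", "data": {
  "rows": [
    [[0, 0, 0], 0, 0],
    [[0, 0, 0], 0, 0]
  ]
}}

```text
time: 14.9
tcp_pos: [596.6, -349.6, 172.1]
tcp_rot: [0.579, 0.816, 0.0, -0.002]
ft_force: [0.3, 1.0, -0.7]
width: 0.145
gripper_force: 60.6
```

```bash
python3 - <<'E'
from h import *
from m2 import cast,big,rep
to(459,-399.5,120,19.4)
d=cap('wrist'); P=d['P']; z=P[...,2]; hsv=cv2.cvtColor(d['color'],cv2.COLOR_RGB2HSV)
near=np.hypot(P[...,0]-458,P[...,1]+399)<140
m=near&(abs(z-70)<6)&(hsv[...,1]<70); rep('rim depth',P[m][:,:2]); rep('rim',cast(d,big(m),70)); print(np.nanmedian(z[m]))
c=d['color'].copy(); c[m]=[255,0,0]; cv2.imwrite('pics/w5.png',c[...,::-1])
t=cap('top'); P=t['P']; z=P[...,2]; m=(np.hypot(P[...,0]-458,P[...,1]+399)<140)&(abs(z-70)<8); rep('top rim',cast(t,big(m),70))
E
```

```text
t 14.9 tcp [ 596.6 -349.6  172.1] ydeg 19.29 tilt [-0.002  0.002 -1.   ] F [ 0.3  1.  -0.7] w 0.145 g 60.572251081466675
shift [  -1.8 -146.3   52.4] twist -0.002
R
 [[-0.33   0.944 -0.002]
 [ 0.944  0.33   0.002]
 [ 0.003 -0.002 -1.   ]]
rim depth 4763 [ 440.8 -406.3] [ 94.7 196.9] 19.62
rim 4719 [ 442.5 -406. ] [ 92.7 195.6] 19.55
69.04530868419579Traceback (most recent call last):
  File "<stdin>", line 8, in <module>
  File "m2.py", line 7, in big
    n,l,s,c=cv2.connectedComponentsWithStats(m); return l==1+np.argmax(s[1:,4])
                                                             ~~~~~~~~~^^^^^^^^^
    return _wrapfunc(a, 'argmax', axis=axis, out=out, **kwds)
    return bound(*args, **kwds)
ValueError: attempt to get argmax of an empty sequence
```

View pics/w5.png

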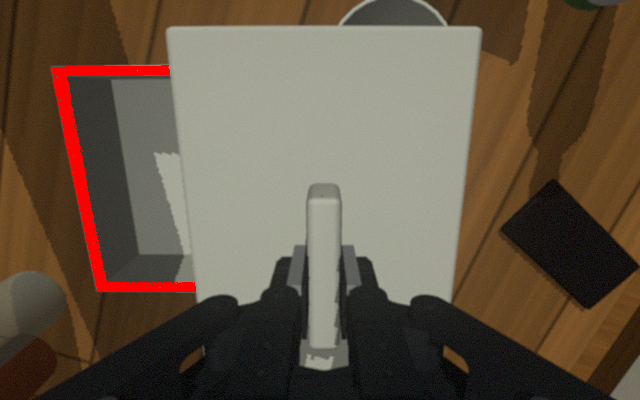

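The red marks lie exactly on the tub's rim, along the far edge at (80,180) and both ends. The centre comes out at about (458,-400) with yaw 19.5°, in agreement with the top view. I'll go over it and then lower.

{"op": "step_arm", "data": {
  "rows": [
    [[0, -0.015, 0], 0, 0],
    [[0, -0.045, 0], 0, 0],
    [[-0.001, -0.075, 0], 0, 0],
    [[-0.001, -0.105, 0], 0, 0],
    [[-0.002, -0.13, 0], -0.004, 0],
    [[-0.002, -0.147, 0], -0.004, 0],
    [[-0.002, -0.147, 0.01], -0.004, 0],
    [[-0.002, -0.147, 0.03], -0.004, 0]
  ]
}}

```text
time: 15.8
tcp_pos: [460.9, -401.7, 145.1]
tcp_rot: [0.577, 0.817, -0.0, 0.002]
ft_force: [0.4, -0.4, -1.3]
width: 0.147
gripper_force: 60.6
```

{"op": "step_arm", "data": {
  "rows": [
    [[0, 0, 0.015], 0, 0],
    [[0, 0, 0.03], 0, 0],
    [[0, 0, 0.04], 0, 0],
    [[0, 0, 0.045], 0, 0],
    [[0, 0, 0.045], 0, 0],
    [[0, 0, 0.045], 0, 0]
  ]
}}

```text
time: 16.4
tcp_pos: [460.4, -400.9, 99.3]
tcp_rot: [0.576, 0.817, -0.0, 0.0]
ft_force: [0.2, 0.2, -1.7]
width: 0.145
gripper_force: 60.6
```

```bash
python3 lid.py; python3 -c "
from h import *
to(458,-400,63.7,19.5)"
```

```text
plane tilt x,y [0.0017 0.0001] top z at tcp -27.2 underside above tcp 17.2
side slopes [-0.0046 -0.003 ] width 126.04206544590714 mid y -0.3299496080886803
end x 100.16134933990323 -> centre x 0.1613493399032251
n 55990
t 16.45 tcp [ 460.5 -401.1   99.5] ydeg 19.6 tilt [ 0.001 -0.001 -1.   ] F [ 0.8  0.  -1.8] w 0.144 g 60.62268018722534
shift [  2.9  -4.8 -20.5] twist 0.004
R
 [[-0.335  0.942  0.001]
 [ 0.942  0.335 -0.001]
 [-0.001  0.    -1.   ]]
t 16.45 tcp [ 460.5 -401.1   99.5] ydeg 19.6 tilt [ 0.001 -0.001 -1.   ] F [ 0.8  0.  -1.8] w 0.144 g 60.62268018722534
shift [ 1.9 -2.  35.8] twist 0.002
R
 [[-0.335  0.942  0.001]
 [ 0.942  0.335 -0.001]
 [-0.001  0.    -1.   ]]
```

{"op": "step_arm", "data": {
  "rows": [
    [[0.001, -0.002, 0.01], 0, 0],
    [[0.002, -0.002, 0.02], 0, 0],
    [[0.002, -0.002, 0.028], 0, 0],
    [[0.002, -0.002, 0.033], 0, 0],
    [[0.002, -0.002, 0.035], 0, 0],
    [[0.002, -0.002, 0.035], 0, 0],
    [[0.002, -0.002, 0.035], 0, 0],
    [[0.002, -0.002, 0.035], 0, 0]
  ]
}}

```text
time: 17.25
tcp_pos: [457.6, -399.8, 64.2]
tcp_rot: [0.576, 0.817, -0.0, 0.0]
ft_force: [-0.7, -0.2, -0.6]
width: 0.14
gripper_force: 60.6
```

```bash
python3 lid.py; python3 - <<'E'
from h import *
to(458,-400,63.7,19.5)
s=cap('side'); w=cap('wrist')
a=cv2.resize(s['color'][220:370,310:460],(480,480),interpolation=cv2.INTER_CUBIC)
cv2.imwrite('pics/fin.png',cv2.cvtColor(a,cv2.COLOR_RGB2BGR))
m=[]
P=s['P']; z=P[...,2]
for x0,y0,n in((614,-239,'round'),(636,-434,'mug')):
    k=(np.hypot(P[...,0]-x0+5,P[...,1]-y0+5)<70)&(z>45); print(n,k.sum(),np.nanmean(P[k],0))
E
```

```text
plane tilt x,y [ 0.0019 -0.0001] top z at tcp -27.5 underside above tcp 17.5
side slopes [-0.0047 -0.0032] width 126.04879326094729 mid y -0.32471579659878136
end x 99.91801282705251 -> centre x -0.08198717294749258
n 55880
t 17.3 tcp [ 457.6 -399.8   64.2] ydeg 19.6 tilt [ 0.    -0.001 -1.   ] F [ 0.8  0.8 -0.7] w 0.142 g 60.621886253356934
shift [  0.6  -2.5 -55.8] twist 0.003
R
 [[-0.335  0.942  0.   ]
 [ 0.942  0.335 -0.001]
 [-0.001  0.    -1.   ]]
t 17.3 tcp [ 457.6 -399.8   64.2] ydeg 19.6 tilt [ 0.    -0.001 -1.   ] F [ 0.8  0.8 -0.7] w 0.142 g 60.621886253356934
shift [-0.3  0.3  0.5] twist 0.002
R
 [[-0.335  0.942  0.   ]
 [ 0.942  0.335 -0.001]
 [-0.001  0.    -1.   ]]
round 34 [ 643.59080185 -269.9643084    51.31518995]
mug 535 [ 634.80335971 -440.97400563   68.13597268]
```

View pics/fin.png

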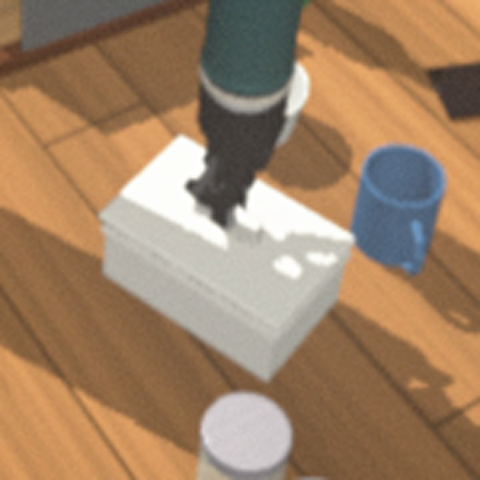

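The side view shows the lid square over the tub with an even overhang all round. The underside is at z≈81.7 over the 70 mm rim, so the gap is about 12 mm. The arm is still, so I'm handing in.

```bash
python3 -c "
from bench import ctrl
print(ctrl.finish_job())"
```

```text
the job is handed in; nothing more can be done
None
```

I pressed the stamp down and eased the lever back to rest, then carried the lid over the boards; it is now held level and square about 12 mm above the oblong tub's rim. The job is handed in, and the hand-in returned no verdict.

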